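Pop a steel sleeve out of its spring ejector and trap it on the landing

ROBOT

A 6-joint arm with a two-finger parallel gripper is mounted at the origin on the work surface. World frame = base frame: x ahead of the robot, y to its left, z up, the work surface at z = 0. Lengths are in mm, angles in rad, forces in N, time in s.
With the tool pointing down it reaches from about 300 to 775 mm from the base axis. Payload 14.6 kg.
Tool frame: the origin (TCP) lies at the very end of the fingers, on their centre line; the grasp point (between the pads) lies 19 mm behind it; z points along the fingers, y is the direction in which the jaws open and shut (so a half turn about z gives the same grasp; the last joint's range is limited). The gripper opens to 85 mm and grips with 20 to 120 N. Pads are 22 mm wide; open, the fingers measure 114 mm over their backs; the gripper's body (76 mm by 85 mm) begins 54 mm behind the grasp point. The pads swing forward as they close: fully open they stand 13 mm farther back than shut.
Start: joints at [-1.337, 0.3, 1.521, -0, 1.321, -0.067], TCP at [162.949, -525.297, 231.281] pointing down, gripper open.
Joint ranges: [-3.03, 3.03], [-0.79, 2.21], [0.23, 2.52], [-1.04, 4.18], [0, 3.07], [-2.55, 2.55]. Speed limits (rad/s): [2.22, 2.22, 2.57, 3.14, 3.14, 3.14].

INTERFACE

Orientations are given as a unit quaternion [x, y, z, w].
In Python, from rig import get_state, imaging, ticket gives the robot as it stands. The module is installed in compiled form; this text tells all that it offers.
- The arm moves only by the tool play_rows, never from a script. Its argument "moves" is a list of rows, each a list of 4 numbers: the shift along the tool's x, y, z each as a share of 1 m, from -1 to 1, then the turn about the tool's z as a share of 2 rad, from -1 to 1. A call has 1 to 20 rows; each row is the pose to reach, as a shift and turn from the pose commanded when the call began, along the tool's axes at that moment; what a row does not reach only later rows make up. A row lasts 1/8 s, in which the tool goes at most 62.5 mm and 10.7 degrees, less where a joint would pass 70% of its speed; a pose out of reach is approached as far as the arm can. A call with a number of a shift or a turn outside -1 to 1 is refused whole. A call with a gripper value outside its range is refused whole. "hand" is the closure, from -1 (fully open) to 1 (shut), set as the call begins (left out, the last holds). The fingers move at their own pace and stop on an object; "squeeze" is the grip in N (left out, the last holds). Time passes only in rows, so rows that repeat a pose let the fingers close. It gives the time, the measured TCP pose, the force and the opening at its end, in the units of the state.
- get_state(): the state, without advancing time (a new reading comes with each control period).
- imaging.camera(name): name is "scene" or "top"; returns the picture (480x640x3 uint8, red, green, blue); there is no depth.
- imaging.camera_info(name): a dict with "fx", "fy", "cx", "cy" (pixels), "dist_coeffs" ([k1, k2, p1, p2, k3] as OpenCV has them; the pictures are not rectified), "R" (3x3) and "t" (3): a world point X has camera coordinates R X + t. Camera axes: x right, y down, z forward; pixel columns grow to the right and rows downward; lengths in mm; the calibration is good to about 2 mm. A picture is of the moment at which its call begins. camera_info takes no time and is no camera call.
- ticket.job_done(): hands the job in, once; it reports no verdict.
The state is a dict: "t": time; "joint_positions": joint angles; "qvel": joint speeds; "joint_efforts": joint torques, N m; "eef_pos": TCP position; "ee_rot": TCP orientation; "wrist_force": force on the tool from outside, world axes, zero at the start; "wrist_torque": the same for the moment, N m; "width": finger opening in mm.
Only numpy, scipy, OpenCV 4.12 (cv2) and the standard library are available. Lean on these libraries where they do the work, as an engineer would, in place of code of your own. Each camera call takes 0.05 s, during which the arm holds its last target.

TASK

Press the ejector's plunger down with one fingertip and, with the other finger already waiting across the chute, trap the steel sleeve as the spring shoots it out, so that it comes to rest standing on the landing while the plunger is still held down, and never slides off the open end. Then raise the hand clear, letting the plunger spring back up, and leave the sleeve standing there. Do not lift or carry the sleeve, and leave the other hardware on the bench alone.

Things in the scene. Friction and masses are not known exactly. Their poses are not given: they have to be found in the camera images.
- ejector: Fixed grey steel sleeve ejector, a low block 215 x 45 mm. Origin on the bench under the chute's centreline; x along the chute, the way the sleeve is shot, z up. Slick flat chute floor at z = 45 mm, open-ended at x = +85, where it drops to the bench. Guide ribs beside it stand 6 mm above the floor, 37 mm apart inside. Spring housing at x = -130 to -80, top at z = 81. Plunger at x = -18, y = +42.
- ram (a joint): Travel of the spring ram in m: 0 back, 0.045 fully out. Its fork (two prongs 18 mm apart, z = 47 to 75) pushes the sleeve's back with about 7 N against the gate. Once the gate is down it throws the sleeve along the chute at about 1 m/s. It pushes no farther than the sleeve's axis at the ejector's x = +5 mm; only a finger in the chute then stops the sleeve.
- plunger_top (a point): Centre of the top of the plunger, a round steel button 24 mm across beside the chute; it moves straight down. Up, it is 67 mm above the bench; fully down 55 mm, which is 10 mm above the chute floor and 4 mm over the ribs. A second fingertip at that height over the chute's centreline is in the way of the 38 mm tall sleeve.
- plunger (a joint): Travel of the plunger in m: 0 up, 0.012 fully down. It carries the gate, a blade 14 mm wide on the centreline at the ejector's x = -22 to -18 mm, 8 mm above the floor when up, below the floor from about 8 mm of travel. The spring takes 3 N to start, 7 N fully down, plus up to 5 N of rubbing, and pushes it back up by itself.
- landing (a point): Point on the chute floor's centreline, in the middle of the landing: 53 mm along the chute and 42 mm across from the plunger's centre, at the ejector's x = +35 mm, y = 0, z = 45; 50 mm before the open end. The sleeve is on the landing with its axis at x = 0 to +75, and there the gate can rise behind it. Axes as the ejector's.
- sleeve_mid (a point): Centre of the loose plain steel sleeve (short thick tube, 34 mm outside diameter, 38 mm tall, about 170 g) that stands upright in the chute between the ram and the gate, its centre at the ejector's x = -40, y = 0, z = 64 mm. z is its axis.
- sleeve: The same loose sleeve; origin at the centre of its underside.
- spare_sleeve: A second sleeve of the same size standing on the bench behind the plunger, to be left alone. Origin at the centre of its underside.
- spray_can: Upright aerosol can without label, 52 mm across, 168 mm tall, to be left alone. Origin at the centre of its underside.
- shackle: Dark steel bow shackle lying flat, about 70 by 66 mm, 14 mm high, to be left alone. Origin under its middle.
- turnbuckle: Steel turnbuckle lying flat, about 200 by 30 mm, 10 mm high, to be left alone. Origin under its middle, x along it.
Mind the look-alikes: they are no part of the job. Leave any yellow look-alike of the sleeve alone.

How it is judged (in metres and radians):
On the way, in this order (a step that is already met when the one before it is completed fails the run):
1. the plunger is being pressed while the sleeve is still behind the gate (value of joint plunger above 0.003 m and x of sleeve_mid in the frame of ejector between -0.06 and -0.03 m).
2. with the plunger still down, the sleeve has been shot out and stopped upright on the landing (value of joint plunger above 0.006 m and x of sleeve_mid in the frame of ejector between -0.001 and 0.075 m and angle between sleeve_mid's own z axis and vertical below 0.1 rad and z of sleeve_mid in the frame of ejector between 0.06 and 0.068 m and linear speed of sleeve below 0.02 m/s), for 0.1 s.
At the end, for the whole second after the job is handed in: the sleeve stands upright (within 0.1 rad) and still (below 20 mm/s) on the chute floor (centre 60 to 68 mm above the bench), its axis between the ejector's x = -1 and +75 mm, and the plunger is back up (below 2 mm) (x of sleeve_mid in the frame of ejector between -0.001 and 0.075 m and angle between sleeve_mid's own z axis and vertical below 0.1 rad and z of sleeve_mid in the frame of ejector between 0.06 and 0.068 m and linear speed of sleeve below 0.02 m/s and value of joint plunger below 0.002 m); the robot touches nothing.
It fails at once if the sleeve slides off the open end or falls off the chute (z of sleeve_mid in the frame of ejector below 0.055 m or x of sleeve_mid in the frame of ejector above 0.085 m).
It fails at once if the sleeve is lifted (z of sleeve_mid in the frame of ejector above 0.076 m).
It fails at once if other hardware is moved by more than 10 mm or lifted (distance of any of spray_can, shackle, turnbuckle, spare_sleeve from where it was at the start of the episode above 0.01 m).
It also fails if it takes over 32 s, if anything falls off the work surface, if the arm or the gripper's body presses on something with over 40 N, if the wrist force passes 120 N, or if a joint passes its speed limit or range.

## Working session

There is one attempt and no reset: what is moved stays moved. The work goes in short steps, Python scripts to look and compute and a tool call to move; the robot and the scene stay as the last step left them, time stands still between calls to the robot, and variables do not carry over. Pictures are saved under pics/ and viewed, and the job is handed in when it is done.

Besides the shell and the picture viewer there is one more tool, called after "Emit:" in YAML: its name, and indented under it one key for each argument. play_rows: Moves the arm, as the interface text tells. Its arguments: {"type":"object","properties":{"moves":{"type":"array"},"hand":{"type":"number"},"squeeze":{"type":"number"}},"required":["moves"]}

```bash
mkdir -p pics; cat > h.py <<'E'
import numpy as np, cv2
from rig import get_state, imaging, ticket
def info(n):
    c=imaging.camera_info(n); K=np.array([[c['fx'],0,c['cx']],[0,c['fy'],c['cy']],[0,0,1.]])
    return K,np.array(c['dist_coeffs'],float),np.array(c['R'],float),np.array(c['t'],float)
def ray(n,uv,z):
    K,d,R,t=info(n); p=cv2.undistortPoints(np.array([[uv]],float),K,d)[0,0]
    v=R.T@np.array([p[0],p[1],1]); C=-R.T@t
    return C+v*(z-C[2])/v[2]
def proj(n,X):
    K,d,R,t=info(n); return cv2.projectPoints(np.array(X,float).reshape(-1,3),cv2.Rodrigues(R)[0],t,K,d)[0][:,0]
def snap(n,f):
    im=imaging.camera(n)[:,:,::-1].copy(); cv2.imwrite(f'pics/{f}.png',im); return im
E
python3 - <<'E'
from h import *
for n in('scene','top'):
    snap(n,n+'0'); K,d,R,t=info(n); print(n,K[0,0],d,-R.T@t)
print(get_state())
E
```

```text
scene 616.0290500483848 [-0.12447194  0.          0.          0.          0.        ] [1082.34711097 -357.39905316  972.27377003]
top 440.0820951692016 [0.01300821 0.         0.         0.         0.        ] [470.47151823  14.89723725 817.70370278]
{'t': 0.1, 'joint_positions': array([-1.33659160e+00,  3.00402688e-01,  1.52150126e+00,  2.72262516e-05,
        1.32065978e+00, -6.66087919e-02]), 'qvel': array([-0.00086208, -0.0016083 , -0.0040127 , -0.00069243,  0.0007557 ,
        0.00056103]), 'joint_efforts': array([ 2.94590543e-03, -5.44372272e+01, -3.62367475e+01,  2.35201878e-05,
        3.04938112e-03,  4.40084406e-06]), 'eef_pos': array([ 162.91757483, -525.11571374,  230.79259821]), 'ee_rot': array([ 9.88710600e-01,  1.49836955e-01, -2.74978607e-05, -4.84937095e-04]), 'wrist_force': array([0.10738482, 0.1859062 , 0.82172577]), 'wrist_torque': array([ 0.00243107, -0.02522171,  0.00054391]), 'width': 85.27164174469692}
```

View pics/scene0.png

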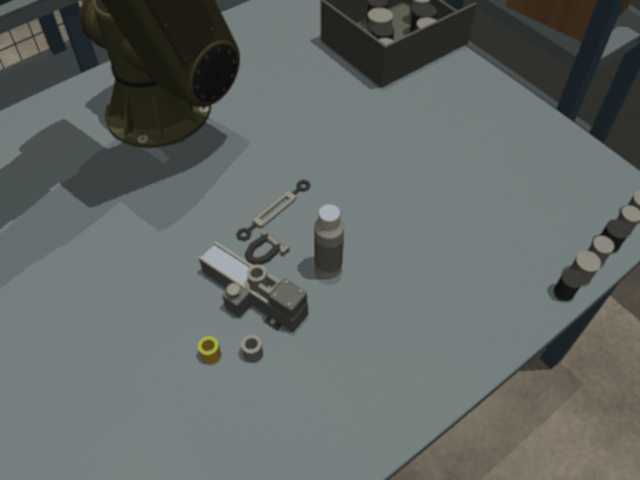

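View pics/top0.png

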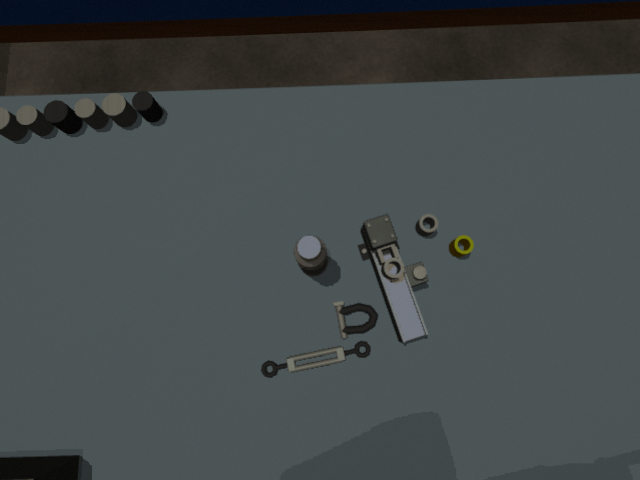

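```bash
python3 - <<'E'
from h import *
a=cv2.imread('pics/top0.png')[200:350,340:490]; cv2.imwrite('pics/topc.png',cv2.resize(a,(600,600),interpolation=cv2.INTER_CUBIC))
a=cv2.imread('pics/scene0.png')[230:370,180:360]; cv2.imwrite('pics/scenec.png',cv2.resize(a,(772,600),interpolation=cv2.INTER_CUBIC))
E
```

```text
(no output)
```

View pics/topc.png

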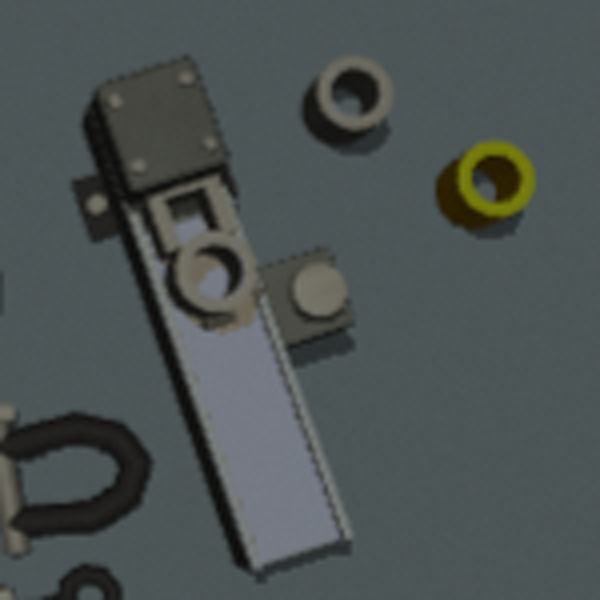

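View pics/scenec.png

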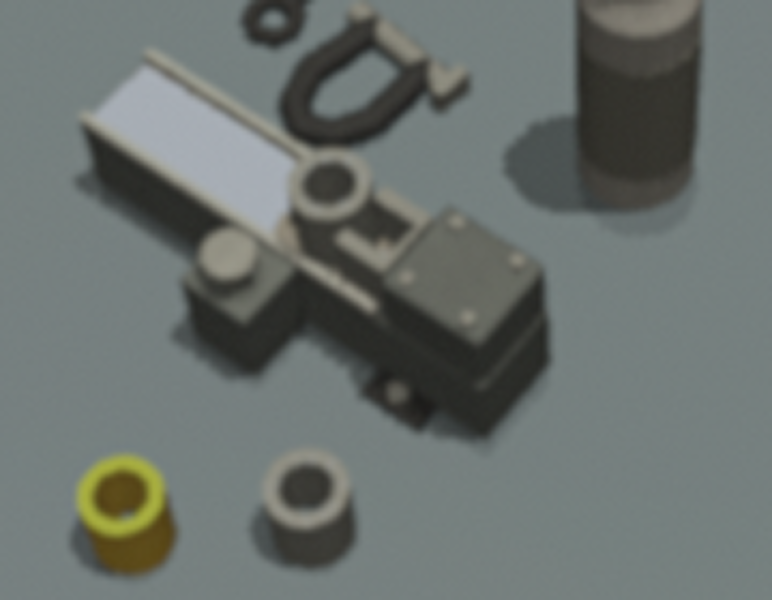

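```bash
cat > fit.py <<'E'
from h import *
from scipy.optimize import least_squares
st=[('top',320,290,-18,42,67),('top',210,275,-40,0,83),('top',95,85,-130,-22.5,81),('top',190,57,-130,22.5,81),('top',229,160,-80,22.5,81),('top',132,193,-80,-22.5,81),('top',350,540,85,20.5,51),('top',256,572,85,-20.5,51),
('scene',227,253,-18,42,67),('scene',330,184,-40,0,83),('scene',382,278,-80,22.5,81),('scene',450,207,-80,-22.5,81),('scene',545,262,-130,-22.5,81),('scene',478,342,-130,22.5,81),('scene',150,52,85,-20.5,51),('scene',85,118,85,20.5,51)]
def uv(s): 
    return ((s[1]+.5)/4-.5+340,(s[2]+.5)/4-.5+200) if s[0]=='top' else ((s[1]+.5)/4.2889-.5+180,(s[2]+.5)/4.2857-.5+230)
E0=[np.r_[ray(s[0],uv(s),s[5])[:2]] for s in st]
def f(p,full=False):
    c,sn=np.cos(p[2]),np.sin(p[2]); 
    r=[np.array([p[0]+c*s[3]-sn*s[4],p[1]+sn*s[3]+c*s[4]])-e for s,e in zip(st,E0)]
    return np.array(r) if full else np.ravel(r)
for sel in('top','scene',None):
    ss=[(s,e) for s,e in zip(st,E0) if sel in(None,s[0])]
    g=lambda p:np.ravel([np.array([p[0]+np.cos(p[2])*s[3]-np.sin(p[2])*s[4],p[1]+np.sin(p[2])*s[3]+np.cos(p[2])*s[4]])-e for s,e in ss])
    r=min((least_squares(g,[470,-100,a],loss='soft_l1') for a in (-2,0,2,3)),key=lambda r:r.cost)
    print(sel,r.x,r.cost)
print(np.round(f(r.x,True),1)); p=r.x
def W(x,y): return np.array([p[0]+np.cos(p[2])*x-np.sin(p[2])*y,p[1]+np.sin(p[2])*x+np.cos(p[2])*y])
print('plunger',W(-18,42),'landing',W(35,0), 'meas plunger',E0[0],E0[8])
print('can top',ray('top',(308,246),168), 'scene',ray('scene',(329,213),168))
for n,u in(('spare',(428,224)),('yel',(464,245))): print(n,ray('top',u,38))
print('shackle',ray('top',(377,317),14),ray('top',(345,333),7))
E
python3 fit.py
```

```text
top [ 527.05131688 -103.93264252   -2.85325855] 6.6848493555374855
scene [ 526.22757903 -103.75317321    3.42974259] 9.956743362226451
None [ 526.75885049 -103.83890317   97.67760775] 17.172768011425276
[[-0.5  0.6]
 [ 3.  -1.5]
 [-0.7  1.3]
 [ 1.  -0.6]
 [-1.4 -0.7]
 [-1.2  0.8]
 [-0.5  0.8]
 [ 0.2 -0.3]
 [ 1.   0.6]
 [ 2.9  0.5]
 [ 0.1 -1.9]
 [-2.1  0.9]
 [ 2.3  0.4]
 [ 2.  -0.7]
 [-0.8 -1.1]
 [-1.6 -0.2]]
plunger [ 555.95525539 -138.989578  ] landing [ 493.20270725 -113.78803634] meas plunger [ 556.43913088 -139.61645248] [ 554.97909518 -139.63263604]
can top [588.82323747  45.19549308 168.        ] scene [587.53247982  43.69851583 168.        ]
spare [ 646.5730065 -166.3541921   38.       ]
yel [ 606.22922746 -227.47361821   38.        ]
shackle [483.69788546 -69.06789563  14.        ] [456.8241366  -10.89683099   7.        ]
```

Candidates, by top-view pixel:
- Steel sleeve in the chute behind the gate, (392,268): this is the one I want.
- Spare steel sleeve on the bench, (428,224): leave alone.
- Yellow look-alike, (464,245): leave alone.

The close crop confirms the sleeve stands between the fork and the gate. Both cameras put the ejector at (526.8, -103.9) mm with yaw -2.853 rad, agreeing to about 1 mm, and the plunger at about (556, -139). I'm moving above it now with a part-open hand.

Emit:
play_rows:
  moves:
    - [0.458, -0.271, 0, -0.49]
    - [0.458, -0.271, 0, -0.49]
    - [0.458, -0.271, 0, -0.49]
    - [0.458, -0.271, 0, -0.49]
    - [0.458, -0.271, 0, -0.49]
    - [0.458, -0.271, 0, -0.49]
    - [0.458, -0.271, 0, -0.49]
    - [0.458, -0.271, 0, -0.49]
    - [0.458, -0.271, 0, -0.49]
    - [0.458, -0.271, 0, -0.49]
    - [0.458, -0.271, 0, -0.49]
    - [0.458, -0.271, 0, -0.49]
    - [0.458, -0.271, 0, -0.49]
    - [0.458, -0.271, 0, -0.49]
    - [0.458, -0.271, 0, -0.49]
    - [0.458, -0.271, 0, -0.49]
  hand: -0.45
  squeeze: 20

```text
t: 2.1
eef_pos: [520.1, -130.8, 231.3]
ee_rot: [0.802, 0.597, -0.0, 0.0]
wrist_force: [0.8, 0.9, -0.3]
width: 62.0
```

Emit:
play_rows:
  moves:
    - [0, 0, 0.06, 0]
    - [0, 0, 0.12, 0]
    - [0, 0, 0.131, 0]
    - [0, 0, 0.131, 0]

```text
t: 2.6
eef_pos: [520.7, -131.0, 101.4]
ee_rot: [0.802, 0.598, 0.0, 0.0]
wrist_force: [-0.1, 0.2, 0.2]
width: 61.6
```

```bash
python3 - <<'E'
from h import *
for n,(y,x,h,w) in (('top',(200,330,150,200)),('scene',(190,170,180,240))):
    a=snap(n,n+'1')[y:y+h,x:x+w]; cv2.imwrite(f'pics/{n}1c.png',cv2.resize(a,None,fx=4 if n=='top' else 3.3,fy=4 if n=='top' else 3.3,interpolation=cv2.INTER_CUBIC))
s=get_state();print(s['eef_pos'],s['ee_rot'],s['wrist_force'],s['t'])
E
```

```text
[ 521.29307727 -131.11500292  102.71120154] [0.80184403 0.59753078 0.00103475 0.00143223] [-0.16821471  0.5741033   1.07076408] 2.7
```

View pics/scene1c.png

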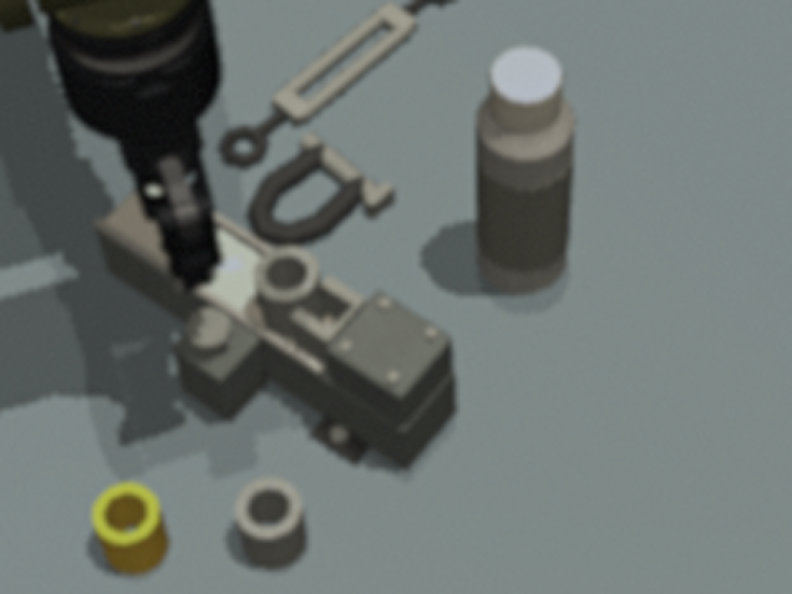

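View pics/top1c.png

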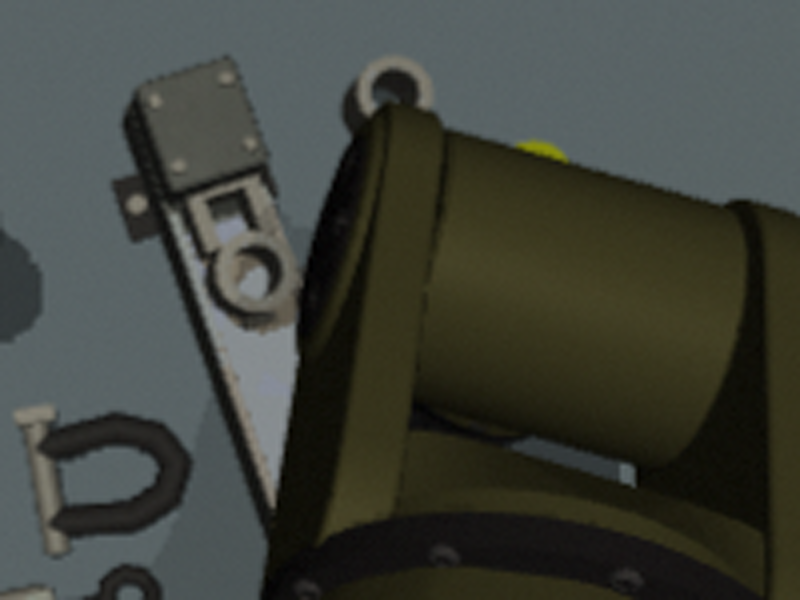

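```bash
cat > ov.py <<'E'
from h import *
import sys
p=[526.76,-103.84,-2.8534]; c,s=np.cos(p[2]),np.sin(p[2])
Ri=np.array([[c,s],[-s,c]])
st=get_state(); e=np.array(st['eef_pos']); q=st['ee_rot']
y=np.array([2*q[0]*q[1],2*q[1]**2-1]); x=np.array([y[1]*-1,y[0]])
w=st['width']; 
for nm,sg in(('F1',1),('F2',-1)):
    a=e[:2]+sg*y*(w/2+7.25); print(nm,'world',a,'ej',Ri@(a-p[:2]))
im=cv2.imread(sys.argv[1]); k=3.3
dz=float(sys.argv[2])
def draw(im):
  for sg,col in((1,(0,0,255)),(-1,(255,128,0))):
    pts=[np.r_[e[:2]+sg*y*(w/2+b)+x*a,e[2]+dz] for a,b in((-11,0),(11,0),(11,14.5),(-11,14.5))]
    pp=proj('scene',pts); pp=((pp-[170,190]+.5)*4-.5).astype(int)
    cv2.polylines(im,[pp],True,col,1)
a=cv2.convertScaleAbs(im[190:330,170:350],alpha=2.2)
a=cv2.resize(a,None,fx=4,fy=4,interpolation=cv2.INTER_CUBIC); draw(a); cv2.imwrite(sys.argv[3],a)
E
python3 ov.py pics/scene1.png 4 pics/ov1.png
```

```text
F1 world [ 557.72617723 -141.98554707] ej [-18.84738215  45.37359452]
F2 world [ 484.85997731 -120.24445877] ej [44.8345024  3.8191051]
```

View pics/ov1.png

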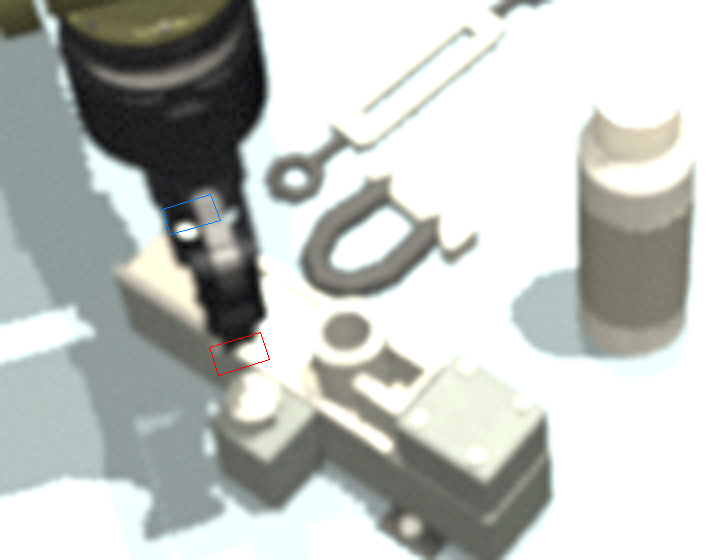

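```bash
python3 - <<'E'
from h import *
im=cv2.imread('pics/scene1.png'); a=cv2.convertScaleAbs(im[220:310,200:290],alpha=3)
a=cv2.resize(a,None,fx=6.5,fy=6.5,interpolation=cv2.INTER_CUBIC)
b=a.copy()
st=get_state(); e=st['eef_pos']; q=st['ee_rot']
y=np.array([2*q[0]*q[1],2*q[1]**2-1]); x=np.array([-y[1],y[0]])
for dz,t,col in((6.6,14.5,(0,0,255)),(10,14.5,(0,255,0))):
    pts=[np.r_[e[:2]+y*(31+bb)+x*aa,e[2]+dz] for aa,bb in((-11,0),(11,0),(11,t),(-11,t))]
    cv2.polylines(b,[((proj('scene',pts)-[200,220]+.5)*6.5-.5).astype(int)],True,col,1)
cv2.imwrite('pics/z1.png',b)
E
```

```text
(no output)
```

View pics/z1.png

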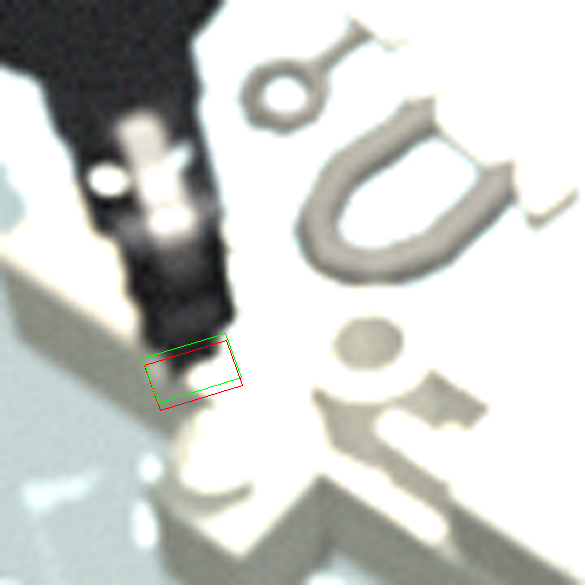

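```bash
python3 - <<'E'
from h import *
im=cv2.imread('pics/scene1.png'); a=im[240:300,205:265].astype(float)/255
a=(255*np.clip(a,0,1)**0.4).astype(np.uint8)
a=cv2.resize(a,None,fx=10,fy=10,interpolation=cv2.INTER_CUBIC)
cv2.imwrite('pics/z2.png',a)
E
```

```text
(no output)
```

View pics/z2.png

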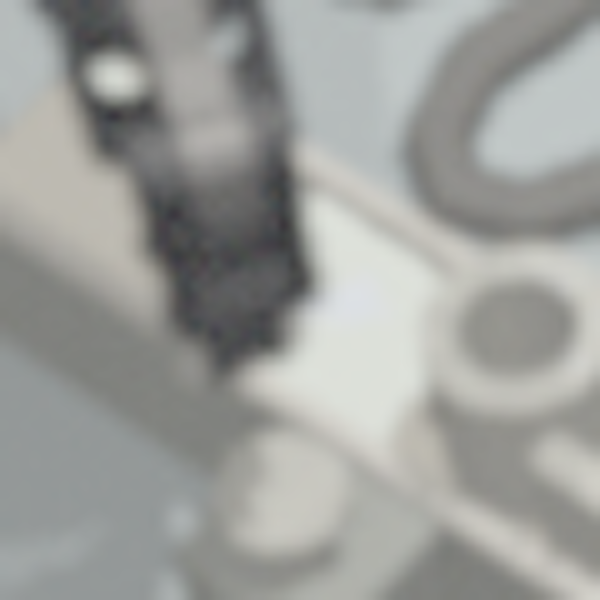

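```bash
python3 - <<'E'
from h import *
st=get_state(); e=st['eef_pos']; q=st['ee_rot'];print(e,st['width'])
y=np.array([2*q[0]*q[1],2*q[1]**2-1]); x=np.array([-y[1],y[0]])
for dz in(0,3,6.6,10):
  for u in((226.5,277.5),(235,274.5),(223,272),(236,269)):
    r=ray('scene',u,e[2]+dz)[:2]-e[:2]; print(dz,u,'x',r@x,'y',r@y)
E
```

```text
[ 521.29307727 -131.11500292  102.71120154] 61.54067196148777
0 (226.5, 277.5) x -4.179902890052686 y 32.53014154479955
0 (235, 274.5) x 10.863285851105578 y 31.854768679209364
0 (223, 272) x -6.6990970633282565 y 19.868482249093287
0 (236, 269) x 15.566575556804962 y 21.855163550110525
3 (226.5, 277.5) x -4.360146240228565 y 34.49595518274887
3 (235, 274.5) x 10.631143341675639 y 33.82291236064286
3 (223, 272) x -6.870649167130751 y 21.877978744680966
3 (236, 269) x 15.318206648460881 y 23.857805974330667
6.6 (226.5, 277.5) x -4.576438260439596 y 36.85493154828789
6.6 (235, 274.5) x 10.352572330359669 y 36.18468477836283
6.6 (223, 272) x -7.076511691693691 y 24.28937453938626
6.6 (236, 269) x 15.020163958448013 y 26.260976883394736
10 (226.5, 277.5) x -4.780714057305549 y 39.082853671297194
10 (235, 274.5) x 10.089477486339067 y 38.41524761732079
10 (223, 272) x -7.270937409336553 y 26.566803901052406
10 (236, 269) x 14.738679195658078 y 28.53063829751095
```

The scene crop shows F1's tapered tip at about (231,276), over the plunger and roughly 6 mm thick. The tip centres therefore sit about 3 mm outside the pads, so I'll widen to about 66 mm and lower close to contact.

Emit:
play_rows:
  moves:
    - [0, 0, 0, 0]
    - [0, 0, 0, 0]
    - [0, 0, 0.015, 0]
    - [0, 0, 0.029, 0]
    - [0, 0, 0.029, 0]
    - [0, 0, 0.029, 0]
  hand: -0.56

```text
t: 3.45
eef_pos: [520.1, -130.8, 71.2]
ee_rot: [0.802, 0.598, -0.0, -0.0]
wrist_force: [-0.1, 0.7, 0.3]
width: 66.2
```

```bash
python3 - <<'E'
from h import *
im=snap('scene','scene2'); a=im[240:310,200:280].astype(float)/255
a=(255*a**0.5).astype(np.uint8)
a=cv2.resize(a,None,fx=8.5,fy=8.5,interpolation=cv2.INTER_CUBIC)
st=get_state(); e=st['eef_pos']; q=st['ee_rot'];print(e,q,st['width'],st['wrist_force'],st['t'])
p=[526.76,-103.84,-2.8534]; c,s=np.cos(p[2]),np.sin(p[2]); Ri=np.array([[c,s],[-s,c]])
y=np.array([2*q[0]*q[1],2*q[1]**2-1]); x=np.array([-y[1],y[0]])
print('mid',Ri@(e[:2]-p[:2]),'ydir',Ri@y,'xdir',Ri@x)
for sg in(1,-1): print(Ri@(e[:2]+sg*y*(st['width']/2+3)-p[:2]))
pts=[np.r_[e[:2]+y*(st['width']/2+bb)+x*aa,e[2]+7.5] for aa,bb in((-8,0),(8,0),(8,6),(-8,6))]
b=a.copy();cv2.polylines(b,[((proj('scene',pts)-[200,240]+.5)*8.5-.5).astype(int)],True,(0,0,255),1)
cv2.imwrite('pics/z3.png',b)
E
```

```text
[ 520.27200938 -130.82223763   71.5016639 ] [8.01846618e-01 5.97529897e-01 8.34038540e-05 1.27499777e-04] 66.71810791449867 [0.46020005 0.19183132 0.61271527] 3.5
mid [13.88930856 24.02545062] ydir [-0.83747237  0.54647964] xdir [-0.54647964 -0.83747237]
[-16.56039454  43.89493331]
[44.33901165  4.15596793]
```

View pics/z3.png

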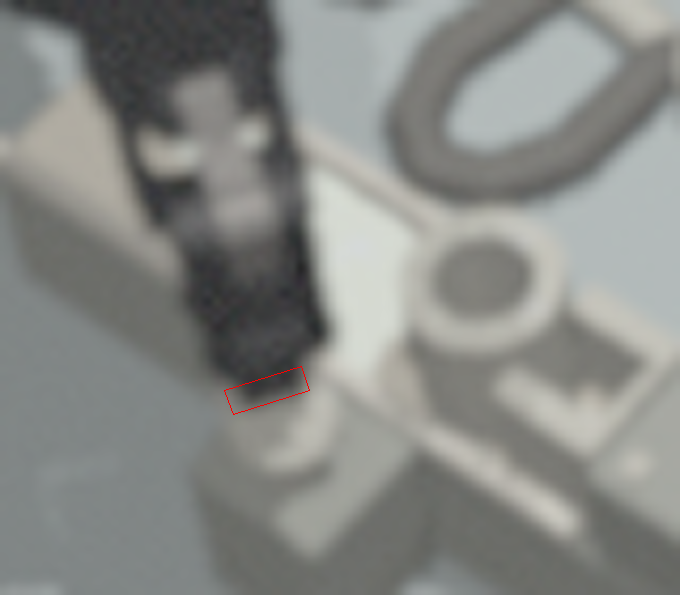

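Emit:
play_rows:
  moves:
    - [0, 0, 0.004, 0]
    - [0, 0, 0.007, 0]
    - [0, 0, 0.01, 0]
    - [0, 0, 0.012, 0]
    - [0, 0, 0.012, 0]

```text
t: 4.12
eef_pos: [520.1, -130.8, 59.3]
ee_rot: [0.802, 0.597, -0.0, -0.0]
wrist_force: [-0.4, 0.3, 1.2]
width: 66.4
```

Emit:
play_rows:
  moves:
    - [0, 0, 0.001, 0]
    - [0, 0, 0.002, 0]
    - [0, 0, 0.003, 0]
    - [0, 0, 0.003, 0]

```text
t: 4.62
eef_pos: [520.2, -130.8, 56.4]
ee_rot: [0.802, 0.598, 0.0, 0.0]
wrist_force: [-2.2, 0.4, 3.6]
width: 66.4
```

Emit:
play_rows:
  moves:
    - [0, 0, 0.002, 0]
    - [0, 0, 0.003, 0]
    - [0, 0, 0.004, 0]
    - [0, 0, 0.004, 0]

```text
t: 5.12
eef_pos: [520.1, -130.8, 52.4]
ee_rot: [0.802, 0.598, 0.0, 0.0]
wrist_force: [-3.6, -0.2, 4.0]
width: 66.1
```

```bash
python3 - <<'E'
from h import *
im=snap('scene','scene3'); a=im[240:310,200:280].astype(float)/255
a=(255*a**0.5).astype(np.uint8)
cv2.imwrite('pics/z4.png',cv2.resize(a,None,fx=8.5,fy=8.5,interpolation=cv2.INTER_CUBIC))
print(get_state()['wrist_force'],get_state()['wrist_torque'])
E
```

```text
[-2.32838696  0.03096642  4.6473028 ] [ 0.01454607  0.24797096 -0.03507119]
```

View pics/z4.png

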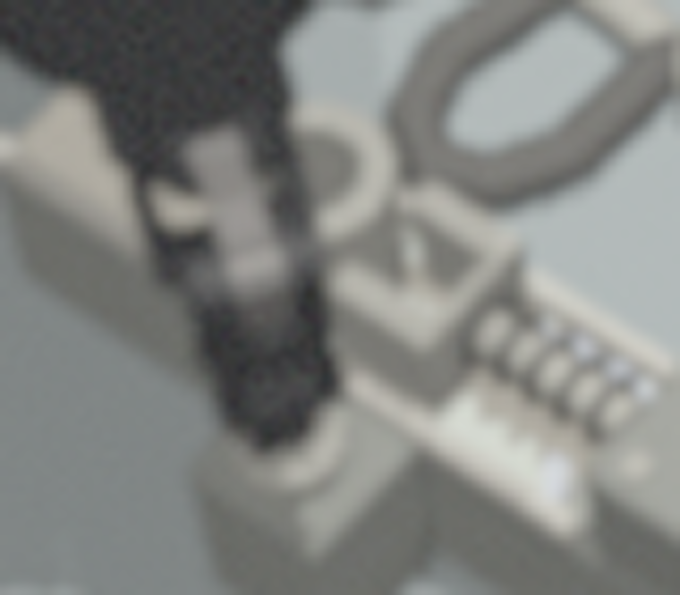

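```bash
python3 - <<'E'
from h import *
p=[526.76,-103.84,-2.8534]; c,s=np.cos(p[2]),np.sin(p[2]); Ri=np.array([[c,s],[-s,c]])
for u in((239.4,259.4),):
    print(Ri@(ray('scene',u,83)[:2]-p[:2]))
# predicted top circle centre for x
for x in(0,5,10,15,20,25): 
    w=Ri.T@np.array([x,0])+p[:2]; print(x,(proj('scene',[[*w,83]])[0]-[200,240]+.5)*8.5-.5)
E
```

```text
[ 4.50982722 -3.82358915]
0 [343.38147671 191.92334456]
5 [324.77932037 179.97686395]
10 [306.24310855 168.06993769]
15 [287.77274316 156.20252844]
20 [269.36812381 144.37459716]
25 [251.02914786 132.58610313]
```

The picture shows the sleeve shot out: its rim is at about (239,259) in the scene image and the ram is extended. It has stopped at about x = +5. I'll press slightly deeper and hold.

Emit:
play_rows:
  moves:
    - [0, 0, 0.001, 0]
    - [0, 0, 0.002, 0]
    - [0, 0, 0.003, 0]
    - [0, 0, 0.003, 0]
    - [0, 0, 0.003, 0]
    - [0, 0, 0.003, 0]
    - [0, 0, 0.003, 0]
    - [0, 0, 0.003, 0]

```text
t: 6.18
eef_pos: [520.1, -130.8, 49.4]
ee_rot: [0.802, 0.597, 0.0, 0.0]
wrist_force: [-3.9, 0.4, 6.2]
width: 66.6
```

```bash
python3 - <<'E'
from h import *
im=snap('scene','scene4'); a=im[240:310,200:280].astype(float)/255
a=(255*a**0.5).astype(np.uint8)
cv2.imwrite('pics/z5.png',cv2.resize(a,None,fx=8.5,fy=8.5,interpolation=cv2.INTER_CUBIC))
im=snap('top','top4')[200:350,330:480];cv2.imwrite('pics/z5t.png',cv2.resize(im,None,fx=4,fy=4))
E
```

```text
(no output)
```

View pics/z5.png

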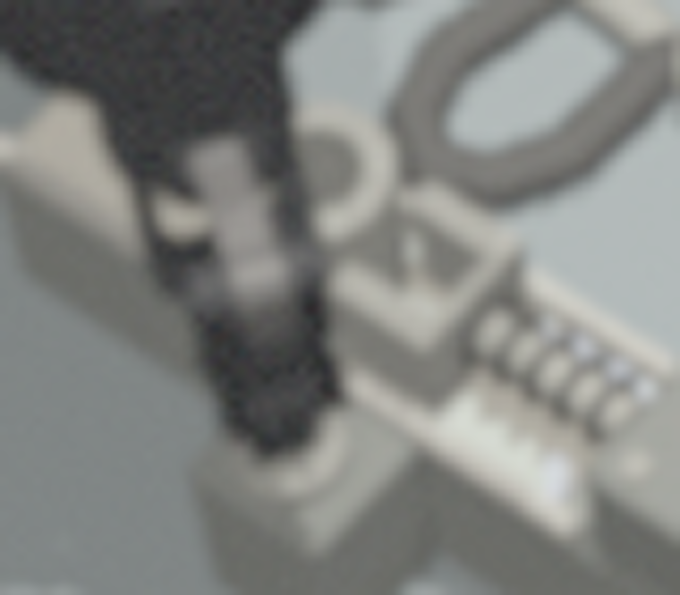

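View pics/z5t.png

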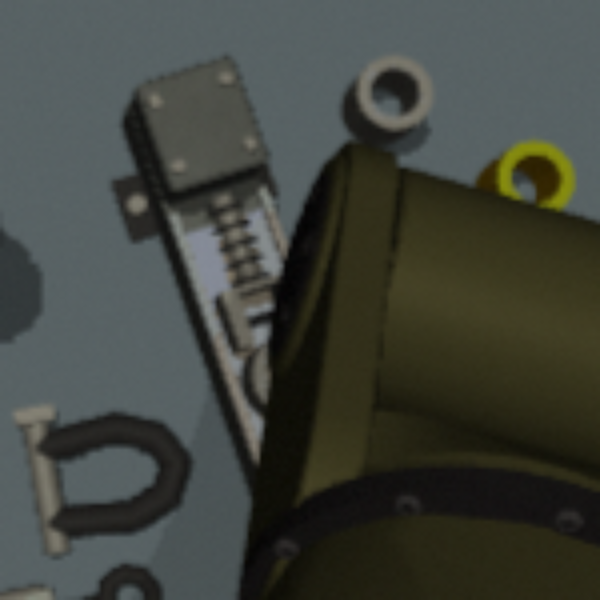

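The sleeve is unchanged between the two pictures, so it is at rest. The wrist reads about 4 N sideways, which could be the ram leaning the sleeve on finger 2. I'll back the hand off 4 mm along the chute, with the plunger still held, so that lifting can't drag the sleeve.

Emit:
play_rows:
  moves:
    - [-0.0005, -0.0008, 0, 0]
    - [-0.001, -0.0016, 0, 0]
    - [-0.0016, -0.0025, 0, 0]
    - [-0.0022, -0.0033, 0, 0]
    - [-0.0022, -0.0033, 0, 0]
    - [-0.0022, -0.0033, 0, 0]
    - [-0.0022, -0.0033, 0, 0]
    - [-0.0022, -0.0033, 0, 0]

```text
t: 7.28
eef_pos: [517.5, -132.0, 50.0]
ee_rot: [0.802, 0.598, 0.001, 0.001]
wrist_force: [3.4, 2.1, 6.5]
width: 66.4
```

```bash
python3 - <<'E'
from h import *
im=snap('scene','scene5'); a=im[240:310,200:280].astype(float)/255
a=(255*a**0.5).astype(np.uint8)
cv2.imwrite('pics/z6.png',cv2.resize(a,None,fx=8.5,fy=8.5,interpolation=cv2.INTER_CUBIC))
print(get_state()['wrist_force'])
E
```

```text
[4.00223657 1.30025853 6.78138661]
```

View pics/z6.png

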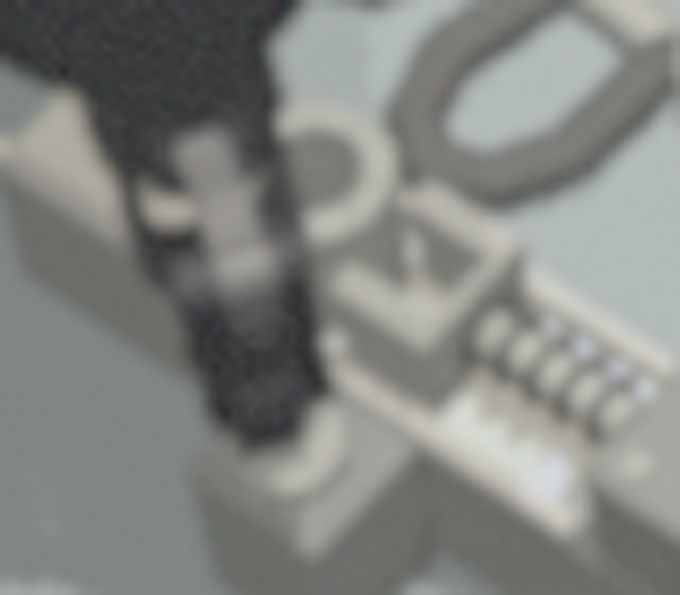

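The sleeve did not move and the sideways force reversed, so that force was only friction on the button and the sleeve is free. Raising.

Emit:
play_rows:
  moves:
    - [0, 0, -0.003, 0]
    - [0, 0, -0.007, 0]
    - [0, 0, -0.012, 0]
    - [0, 0, -0.02, 0]
    - [0, 0, -0.035, 0]
    - [0, 0, -0.06, 0]
    - [0, 0, -0.1, 0]
    - [0, 0, -0.15, 0]
    - [0, 0, -0.15, 0]
    - [0, 0, -0.15, 0]

```text
t: 8.57
eef_pos: [515.9, -131.8, 199.1]
ee_rot: [0.802, 0.598, -0.0, -0.0]
wrist_force: [-0.4, -0.2, -0.0]
width: 66.6
```

```bash
python3 - <<'E'
from h import *
im=snap('scene','scene6'); a=im[230:340,190:320].astype(float)/255
a=(255*a**0.5).astype(np.uint8)
cv2.imwrite('pics/z7.png',cv2.resize(a,None,fx=5.4,fy=5.4,interpolation=cv2.INTER_CUBIC))
print(get_state()['wrist_force'])
E
```

```text
[-0.35334517 -0.62195208 -0.75552341]
```

View pics/z7.png

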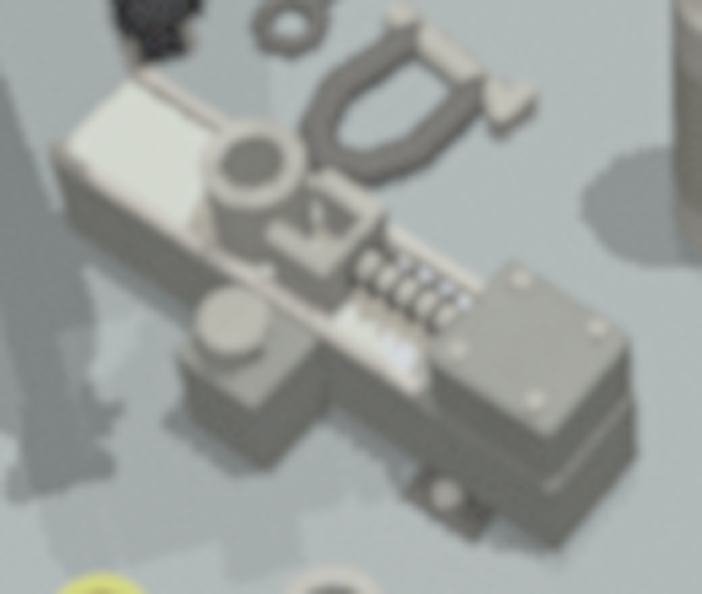

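```bash
python3 - <<'E'
from h import *
p=[526.76,-103.84,-2.8534]; c,s=np.cos(p[2]),np.sin(p[2]); Ri=np.array([[c,s],[-s,c]])
f=lambda x,y:((x+.5)/5.4-.5+190,(y+.5)/5.4-.5+230)
print('sleeve',Ri@(ray('scene',f(253,162),83)[:2]-p[:2]),'plunger@67',Ri@(ray('scene',f(232,318),67)[:2]-p[:2]),'@55',Ri@(ray('scene',f(232,318),55)[:2]-p[:2]))
print('start sleeve same camera',Ri@(ray('scene',((330.5)/4.2889-.5+180,184.5/4.2857-.5+230),83)[:2]-p[:2]))
ticket.job_done()
E
```

```text
sleeve [ 8.42937991 -0.46527705] plunger@67 [-16.67727119  42.06651566] @55 [-10.79268115  37.30847069]
start sleeve same camera [-37.05758448  -0.37918069]
the job is handed in; nothing more can be done
```

The job is handed in. One fingertip pressed the plunger while the other waited across the chute, the spring shot the sleeve out, and it came to rest upright on the landing. It was not lifted or carried. The whole run took about 9 s of the 32 s allowed. No verdict is reported, so the points below are my own checks.

- **While the plunger was held:** the sleeve sat in the same place across three pictures. I pressed about 3 mm past the point where I found it had fired, to roughly 9–10 mm of travel, estimated from hand height and force.
- **After raising the hand:** the sleeve stands upright at about x = +5 to +8 mm, inside the -1 to +75 mm window. The raw reading was 8.4 mm, but the same camera read the starting position about 3 mm too far forward, so the true value is probably nearer 5.5 mm.
- **Plunger:** its measured position fits the button being up at 67 mm and not down at 55 mm.
- **Contact and other hardware:** the wrist force is back to about zero. I saw no sign of the other hardware moving in the pictures, but I did not measure it again.
- **One loose end:** the wrist read about 4 N sideways during the hold. It reversed when I shifted the hand 4 mm along the chute and the sleeve stayed put, so I took it as friction on the button. Whether the sleeve actually touched the waiting finger could not be seen, because the hand hid it.

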